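# Latch the biscuit-press barrel into its filling stand

### The job

Stand the flanged barrel of the biscuit press on the open front of its filling stand, then slide it sideways into the slotted steel plate, flange under the plate, and press it gently on against the sprung pad until the red tongue springs up behind the flange; then let go. The pad sits at a different depth each time, so stop by feel and never ram it far in; leave the tin, salt shaker and mug alone.

Things in the scene. Friction and masses are not known exactly. Their poses are not given: they have to be found in the camera images.
- barrel_mid (a point): Centre, 45 mm over the underside (z = its axis), of the loose biscuit-press barrel: upright aluminium tube 44 mm in diameter, 90 mm tall, blue rim on top (its bore is solid for contact), at the bottom a blue round flange 72 mm in diameter, 6 mm thick. 0.18 to 0.29 kg. It stands on its flange on the worktop. Grasp the tube from above across its diameter, 50 to 65 mm over its underside.
- dock: Filling stand, fixed: grey slab 110 mm wide, top at z = 10 mm, x from -165 to +75 mm; origin at its underside, mid-width; the barrel is slid in along its +x, z up. Front x = -165 to -60 mm is open (set the barrel down at x = -120, y = 0). From -60 to +75 mm a 6 mm steel plate covers it, its front edge turned up as a lead-in, underside 9 mm over the slab (flange: 6 mm), top at z = 25 mm (edge: 29 mm).
- slot_mouth (a point): Mouth of the plate's slot, mid-width, on the slab's top: x = -60, y = 0, z = 10 mm of the stand, axes as the stand's. The slot is 48 mm wide (tube: 44 mm), flared over its first 20 mm, and closed 111 mm beyond this point. Under the plate the channel for the flange is 84 mm wide.
- slot_home (a point): Point on the slab's top at x = 0, y = 0, z = 10 mm of the stand, axes as the stand's. Tongue and pad sit on a carriage under the plate that has been set anew, up to 20 mm either way along x; this setting is not reported. The latched barrel's axis stands at this point, shifted along x by that setting.
- tongue (a joint): Red tongue, 14 mm wide, standing 6 mm out of the slab in mid-channel: m it is pressed down, 0 = up, 0.006 = flush. Sloped towards the front: the flange sliding in presses it down (spring 1 to 2 N: a slight bump and drag). Its steep rear face is 36 mm before the latched barrel's axis; it springs up once the flange has passed.
- pad (a joint): Sprung rubber pad at the channel's end, met by the flange's front edge and pushed along the stand's +x: m it is pushed in, 0 = free. Preload 2 N, then 2 N per mm. The tongue springs up when the pad is about 3 mm in (8 N, plus 1 or 2 N of drag); over 7 mm (16 N) is too hard. Let go unlatched, the pad pushes the barrel back.
- tin_b: Bystander: low round food tin with a green label, diameter 75 mm, 58 mm tall, origin at the centre of its underside. Leave alone.
- salt_shaker: Bystander: salt shaker with a grey top, diameter 44 mm, 90 mm tall, origin at the centre of its underside. Leave alone.
- mug: Bystander: plain white mug, 86 x 119 mm with its handle, 101 mm tall, origin near the centre of its underside. Leave alone.
Things that resemble listed ones, but are neither listed nor needed, are in the scene too. Leave any purple look-alike of the part that bears barrel_mid alone.

How it is judged:
On the way, in this order (a step that is already met when the one before it is completed fails the run):
1. the barrel stands upright on the open front of the stand, before the plate (x of barrel_mid in the frame of dock between -0.16 and -0.09 m and y of barrel_mid in the frame of dock between -0.02 and 0.02 m and z of barrel_mid in the frame of dock below 0.065 m and angle between barrel_mid's own z axis and vertical below 0.15 rad), for 0.1 s.
2. the flange slides in under the plate, pressing the tongue down (value of joint tongue above 0.002 m and x of barrel_mid in the frame of dock above -0.07 m and z of barrel_mid in the frame of dock below 0.06 m), for 0.1 s.
At the end, for the whole second after the job is handed in: The barrel stands upright (0.08 rad) and released in the slot, flange under the plate, axis within 6 mm of the slot's middle line and 28 mm of the stand's x = 0; the tongue is up behind the flange (less than 3 mm down), the pad still pushed in over 1 mm, all at rest (x of barrel_mid in the frame of dock between -0.028 and 0.028 m and y of barrel_mid in the frame of dock between -0.006 and 0.006 m and z of barrel_mid in the frame of dock below 0.06 m and angle between barrel_mid's own z axis and vertical below 0.08 rad and value of joint tongue below 0.003 m and value of joint pad above 0.001 m and linear speed of barrel below 0.02 m/s); the robot touches nothing.
It fails at once if the pad is pushed in more than 7 mm (value of joint pad above 0.007 m).
It fails at once if the barrel is pressed or knocked against the stand's slab or plate with more than 40 N (contact force between barrel and dock above 40 N).
It fails at once if the tin is moved more than 20 mm (distance of tin_b from where it was at the start of the episode above 0.02 m).
It fails at once if the salt shaker is moved more than 20 mm (distance of salt_shaker from where it was at the start of the episode above 0.02 m).
It fails at once if the mug is moved more than 20 mm (distance of mug from where it was at the start of the episode above 0.02 m).
It also fails if it takes over 64 s, if anything falls off the work surface, if the arm or the gripper's body presses on something with over 40 N, if the wrist force passes 120 N, or if a joint passes its speed limit or range.

### The arm

A 6-joint arm with a two-finger parallel gripper is mounted at the origin on a cart in front of the work surface, level with it; the furniture and walls round the work are solid. World frame = base frame: x ahead of the robot, y to its left, z up, the work surface at z = 0. Lengths are in m, angles in rad, forces in N, time in s.
With the tool pointing down it reaches from about 0.325 to 0.75 m from the base axis. Payload 7.6 kg.
Tool frame: the origin (TCP) lies on the centre line of the jaws, within the pads' length; the fingertips stand 19 mm ahead of it and the grasp point (between the pads) is the TCP (r.tip_extent is the z of the fingertips in the tool frame, in m); z points along the fingers, y is the direction in which the jaws open and shut (so a half turn about z gives the same grasp; the last joint's range is limited). The gripper opens to 85 mm and grips with 20 to 120 N. Pads are 22 mm wide; open, the fingers measure 114 mm over their backs; the gripper's body (76 mm by 85 mm) begins 54 mm behind the grasp point. The pads swing forward as they close: fully open they stand 13 mm farther back than shut.
Start: joints at [-1.412, 0.052, 1.401, -0, 1.689, -0.07], TCP at [0.119, -0.511, 0.25] pointing down, gripper open.
Joint ranges: [-2.9, 2.9], [-0.91, 2.17], [0.12, 2.37], [-1.06, 4.2], [0.26, 2.73], [-2.93, 2.93]. Speed limits (rad/s): [2.57, 2.57, 3.01, 3.14, 3.14, 3.14].

### API

Orientations are given as a unit quaternion [x, y, z, w].
In Python, from cell import monitor, vision, r gives the robot as it stands.
- The arm moves only by the tool drive_tool, never from a script. Its argument "moves" is text: rows parted by semicolons, each of 4 numbers parted by spaces: the shift along the tool's x, y, z in cm, then the turn about the tool's z in degrees. A call has 1 to 5 rows; each row is the pose to reach, as a shift and turn from the pose measured when the call began, along the tool's axes at that moment; what a row does not reach only later rows make up. A row lasts 1/10 s, in which the tool goes at most 50 mm and 8.59 degrees, less where a joint would pass 70% of its speed; a pose out of reach is approached as far as the arm can. A call with a gripper value outside its range is refused whole. "grip" is the finger opening in cm, from 0 to 8.54, set as the call begins (left out, the last holds). The fingers move at their own pace and stop on an object; the grip force is fixed at half the most. Time passes only in rows, so rows that repeat a pose let the fingers close. It gives the time, the measured TCP pose, the force and the opening at its end, in the units of the state.
- monitor.state(): the state, without advancing time (a new reading comes with each control period).
- vision.get_image(name): name is "side" or "top" or "wrist"; returns (picture, depth): 420x560x3 uint8, red, green, blue; 420x560 float32, m along the optical axis (not along the pixel's ray), 0 where there is no reading.
- vision.camera_model(name): a dict with "mtx" (3x3 intrinsics, pixels), "dist_coeffs" ([k1, k2, p1, p2, k3] as OpenCV has them; the pictures are not rectified), "view" (4x4, takes a point from world to camera coordinates); the wrist camera has in their place "tool_from_camera" (4x4, takes a point from camera to tool coordinates, whose origin is the TCP and whose axes are the flange's). Camera axes: x right, y down, z forward; pixel columns grow to the right and rows downward; lengths in m; the calibration is good to about 2 mm. A picture is of the moment at which its call begins: read the wrist's pose just before it. camera_model takes no time and is no camera call.
- r.close_job(): hands the job in, once; it reports no verdict.
The state is a dict: "clock": time; "q": joint angles; "joint_velocities": joint speeds; "effort": joint torques, N m; "ee_pos": TCP position; "ee_rot": TCP orientation; "contact_force": force on the tool from outside, world axes, zero at the start; "ft_torque": the same for the moment, N m; "opening": finger opening in m.
Only numpy, scipy, OpenCV 4.12 (cv2) and the standard library are available. Lean on these libraries where they do the work, as an engineer would, in place of code of your own. Each camera call takes 0.05 s, during which the arm holds its last target.

## Working session

There is one attempt and no reset: what is moved stays moved. The work goes in short steps, Python scripts to look and compute and a tool call to move; the robot and the scene stay as the last step left them, time stands still between calls to the robot, and variables do not carry over. Pictures are saved under pics/ and viewed, and the job is handed in when it is done.

Besides the shell and the picture viewer there is one more tool, called as a command line: name --argument value ..., lists and objects as JSON in quotes. drive_tool: Moves the arm, as the interface text tells. Its arguments: {"type":"object","properties":{"moves":{"type":"string"},"grip":{"type":"number"}},"required":["moves"]}

```bash
mkdir -p pics; ls
cat > h.py <<'E'
import numpy as np, cv2
from cell import monitor, vision, r
from scipy.spatial.transform import Rotation as R
def snap(name, fn):
    s=monitor.state()
    im,d=vision.get_image(name)
    cv2.imwrite('pics/%s.png'%fn, im[:,:,::-1]); np.savez('pics/%s.npz'%fn, im=im,d=d,p=s['ee_pos'],q=s['ee_rot'])
    return im,d,s
def load(fn):
    z=np.load('pics/%s.npz'%fn); return z['im'],z['d'],z['p'],z['q']
def w2c(name,p=None,q=None):
    m=vision.camera_model(name)
    if name!='wrist': return np.array(m['view'])
    T=np.eye(4);T[:3,:3]=R.from_quat(q).as_matrix();T[:3,3]=p
    return np.linalg.inv(T@np.array(m['tool_from_camera']))
def rays(name,px,p=None,q=None):
    m=vision.camera_model(name)
    u=cv2.undistortPoints(np.array(px,float).reshape(-1,1,2),np.array(m['mtx']),np.array(m['dist_coeffs'])).reshape(-1,2)
    V=np.linalg.inv(w2c(name,p,q)); d=np.c_[u,np.ones(len(u))]
    return V[:3,3],d@V[:3,:3].T
def onplane(name,px,z,p=None,q=None):
    o,d=rays(name,px,p,q); return o+d*((z-o[2])/d[:,2])[:,None]
def deproj(name,px,dep,p=None,q=None):
    o,d=rays(name,px,p,q); return o+d*np.array(dep)[:,None]
def cloud(name,d,p=None,q=None):
    vv,uu=np.nonzero(d>0); P=deproj(name,np.c_[uu,vv],d[vv,uu],p,q)
    out=np.full(d.shape+(3,),np.nan); out[vv,uu]=P; return out
E
python3 - <<'E'
from h import *
for n in ['top','side','wrist']:
    im,d,s=snap(n,n+'0'); print(n,vision.camera_model(n)['mtx'], (d>0).mean())
print(s)
E
```

```text
pics
top [[427.74535774   0.         278.65041581]
 [  0.         427.74535774 206.55854187]
 [  0.           0.           1.        ]] 0.9960289115646258
side [[393.05038221   0.         272.47643989]
 [  0.         393.05038221 205.2418061 ]
 [  0.           0.           1.        ]] 0.9961734693877551
wrist [[326.88007001   0.         278.68490189]
 [  0.         326.88007001 210.87487019]
 [  0.           0.           1.        ]] 0.9956887755102041
{'clock': 0.1, 'q': array([-1.41226619e+00,  5.27786443e-02,  1.40162819e+00,  2.16501867e-05,
        1.68854627e+00, -7.02958847e-02]), 'joint_velocities': array([ 0.00136367, -0.0003959 , -0.00222071,  0.00033657, -0.00043385,
        0.00123983]), 'effort': array([ 1.16496602e-03, -3.82580960e+01, -3.60986674e+01, -1.12712437e-04,
        4.68863844e-03,  2.39290422e-06]), 'ee_pos': array([ 0.11908174, -0.51108156,  0.24955154]), 'ee_rot': array([ 9.93461594e-01,  1.14164787e-01, -1.92591863e-05, -6.80034672e-04]), 'contact_force': array([ 0.1029723 , -0.93393685,  0.56903059]), 'ft_torque': array([-0.08453919,  0.01615031, -0.05937998]), 'opening': 0.0853651095088348}
```

View pics/top0.png

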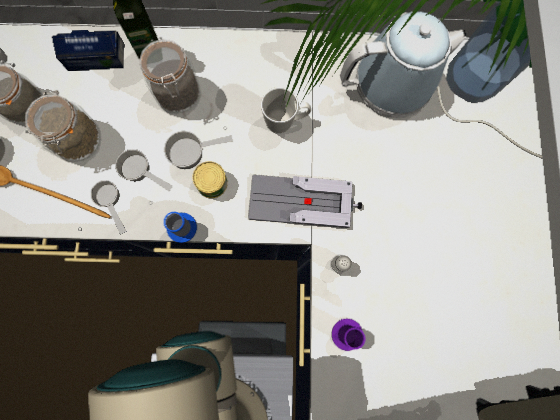

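View pics/side0.png

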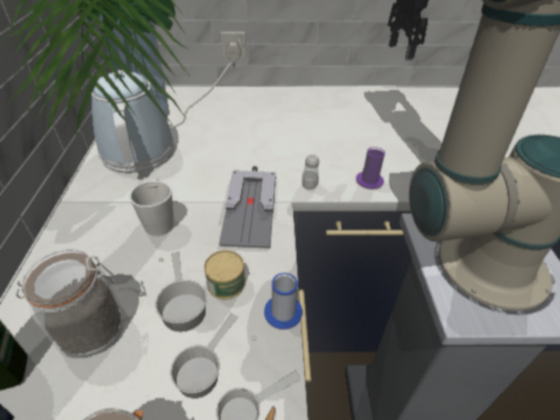

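View pics/wrist0.png

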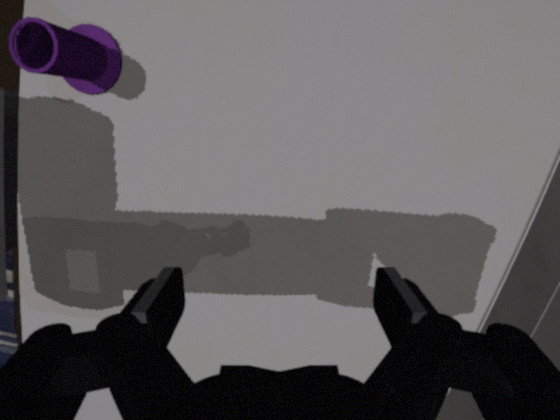

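The top view shows the blue barrel at about (181,227), with the tin at (210,180). The stand is at (300,202): its open front points left (world +y) and the slot opens leftward, with the red tongue at (308,201). The salt shaker is at (342,263) and the purple look-alike at (348,335). The side view agrees. The wrist view shows only the purple look-alike. Next I'll measure.

Run:
```python
from h import *
im,d,p,q=load('top0'); C=cloud('top',d)
print('camera top',np.linalg.inv(w2c('top'))[:3,3],'side',np.linalg.inv(w2c('side'))[:3,3])
hsv=cv2.cvtColor(im,cv2.COLOR_RGB2HSV)
def pts(m): return C[m][~np.isnan(C[m]).any(1)]
# table plane
for u,v in [(240,150),(400,250),(450,200),(300,160),(330,240),(205,215)]: print((u,v),C[v,u].round(4))
blue=(hsv[...,0]>105)&(hsv[...,0]<125)&(hsv[...,1]>150)&(hsv[...,2]>60)
blue[:200]=0;blue[245:]=0;blue[:,:150]=0;blue[:,220:]=0
P=pts(blue); print('blue',len(P)); 
print(np.histogram(P[:,2],bins=np.arange(-.01,.11,.01)))
for z0,z1 in [(.07,.11),(-.005,.015)]:
    Q=P[(P[:,2]>z0)&(P[:,2]<z1)]; print(z0,len(Q),Q.min(0).round(4),Q.max(0).round(4),np.median(Q,0).round(4))
red=(hsv[...,1]>150)&((hsv[...,0]<8)|(hsv[...,0]>172)); red[:150]=0;red[240:]=0;red[:,:250]=0
ys,xs=np.nonzero(red);print('red px',xs.mean(),ys.mean(),len(xs),np.nanmean(pts(red),0))
# dock by height
Z=C[...,2]; roi=np.zeros(Z.shape,bool);roi[165:240,240:365]=1
for z0,z1 in [(.006,.014),(.018,.035)]:
    m=roi&(Z>z0)&(Z<z1); cnt,_=cv2.findContours(m.astype(np.uint8),0,1); c=max(cnt,key=cv2.contourArea); rect=cv2.minAreaRect(c); print(z0,m.sum(),rect, np.median(Z[m]))
    zz=.01 if z0<.01 else .025
    print(onplane('top',cv2.boxPoints(rect),zz).round(4))
crop=cv2.resize(im[160:245,150:375],None,fx=3.5,fy=3.5,interpolation=cv2.INTER_CUBIC); cv2.imwrite('pics/crop0.png',crop[:,:,::-1])
```

```text
camera top [ 0.2934181  -0.09696975  1.00658801] side [0.46740495 0.51558579 0.63688088]
(240, 150) [ 0.6343 -0.0219  0.0013]
(400, 250) [ 0.3973 -0.4115 -0.0027]
(450, 200) [ 0.5226 -0.5403 -0.0017]
(300, 160) [ 0.6137 -0.1701 -0.0016]
(330, 240) [ 0.4174 -0.2434 -0.001 ]
(205, 215) [ 0.4707  0.0557 -0.0027]
blue 390
(array([  4, 294,   2,   1,   0,   0,   1,   1,   7,  61,  19]), array([-0.01,  0.  ,  0.01,  0.02,  0.03,  0.04,  0.05,  0.06,  0.07,
        0.08,  0.09,  0.1 ]))
0.07 87 [0.4175 0.0878 0.0721] [0.4601 0.1302 0.0935] [0.4343 0.1012 0.0886]
-0.005 300 [ 0.4036  0.074  -0.0048] [0.4733 0.1428 0.0145] [0.4255 0.0957 0.0046]
red px 307.6595744680851 200.68085106382978 47 [ 0.5086511  -0.18832294  0.01258717]
0.006 2723 ((294.8237609863281, 200.4385223388672), (90.80734252929688, 44.90572738647461), 5.194429397583008) 0.009187887284799467
[[ 0.4621 -0.0468  0.01  ]
 [ 0.5716 -0.0529  0.01  ]
 [ 0.5571 -0.2716  0.01  ]
 [ 0.4476 -0.261   0.01  ]]
0.018 1736 ((321.68951416015625, 201.32083129882812), (61.55033874511719, 46.00032424926758), 4.969740867614746) 0.023975770161996812
[[ 0.4551 -0.1441  0.025 ]
 [ 0.5657 -0.1519  0.025 ]
 [ 0.5567 -0.2985  0.025 ]
 [ 0.446  -0.2875  0.025 ]]
```

View pics/crop0.png

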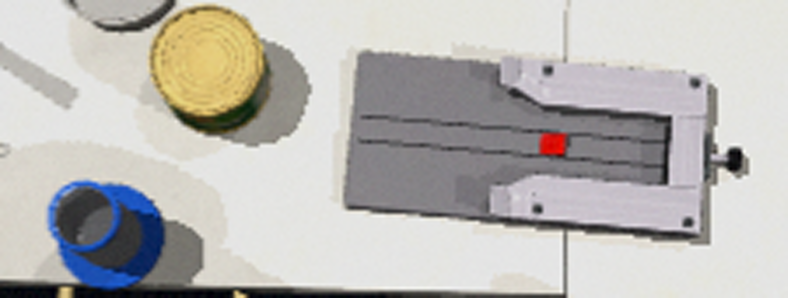

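The barrel axis is near (0.439, 0.109) and the tongue near (0.509, -0.188). I'll get a closer wrist view over the stand.

```bash
cat >> h.py <<'E'
def goto(x=None,y=None,z=None,yaw=None):
    """world target -> tool shift (cm) + turn deg. yaw = world angle (deg) of tool y axis (mod 180)"""
    s=monitor.state(); M=R.from_quat(s['ee_rot']).as_matrix(); p=s['ee_pos']
    t=np.array([p[0] if x is None else x,p[1] if y is None else y,p[2] if z is None else z])
    sh=M.T@(t-p)*100; cur=np.degrees(np.arctan2(M[1,1],M[0,1])); turn=0
    if yaw is not None:
        dy=(yaw-cur+90)%180-90; turn=-dy
    print('pos',p.round(4),'yawY %.2f'%cur,'F',s['contact_force'].round(2),'op %.4f'%s['opening'],'t %.2f'%s['clock'],'q',s['q'].round(2)); print('shift',sh.round(2),'turn %.2f'%turn)
E
python3 - <<'E'
from h import *
m=vision.camera_model('wrist'); print(np.array(m['tool_from_camera']).round(4))
s=monitor.state(); print(R.from_quat(s['ee_rot']).as_matrix().round(4))
goto(0.44,-0.15,0.25,0)
E
```

```text
[[-2.000e-04 -9.568e-01 -2.908e-01  7.440e-02]
 [ 1.000e+00 -2.000e-04  0.000e+00 -5.000e-04]
 [-1.000e-04 -2.908e-01  9.568e-01 -1.228e-01]
 [ 0.000e+00  0.000e+00  0.000e+00  1.000e+00]]
[[ 9.739e-01  2.268e-01 -2.000e-04]
 [ 2.268e-01 -9.739e-01  1.100e-03]
 [ 1.000e-04 -1.100e-03 -1.000e+00]]
pos [ 0.1191 -0.5111  0.2497] yawY -76.89 F [-0.23 -0.32  0.24] op 0.0851 t 0.15 q [-1.41  0.05  1.4   0.    1.69 -0.07]
shift [ 39.45 -27.89   0.  ] turn -76.89
```

Run:
```python
from h import *
goto(0.50,-0.12,0.25,-4)
```

```text
pos [ 0.1191 -0.5111  0.2497] yawY -76.89 F [-0.23 -0.32  0.24] op 0.0851 t 0.15 q [-1.41  0.05  1.4   0.    1.69 -0.07]
shift [ 4.597e+01 -2.945e+01  1.000e-02] turn -72.89
```

drive_tool --moves "9 -6 0 -15; 18 -12 0 -30; 27 -18 0 -45"

```text
clock: 0.45
ee_pos: [0.2223, -0.4005, 0.2495]
ee_rot: [0.942, 0.335, 0.0, -0.001]
contact_force: [1.1, -0.8, -0.2]
opening: 0.0851
```

Run:
```python
from h import *
goto(0.50,-0.12,0.25,-4)
```

```text
pos [ 0.2223 -0.4005  0.2495] yawY -50.83 F [ 1.15 -0.79 -0.16] op 0.0851 t 0.45 q [-1.14 -0.14  1.59  0.    1.69 -0.26]
shift [ 3.924e+01 -4.210e+00 -1.000e-02] turn -46.83
```

drive_tool --moves "39.2 -4.2 0 -46.8; 39.2 -4.2 0 -46.8; 39.2 -4.2 0 -46.8; 39.2 -4.2 0 -46.8; 39.2 -4.2 0 -46.8"

```text
clock: 0.95
ee_pos: [0.3983, -0.2222, 0.2499]
ee_rot: [0.753, 0.657, 0.0, -0.001]
contact_force: [-0.3, -0.9, -0.6]
opening: 0.0855
```

Run:
```python
from h import *
goto(0.50,-0.12,0.25,-4)
```

```text
pos [ 0.3983 -0.2222  0.2499] yawY -7.78 F [-0.33 -0.9  -0.65] op 0.0855 t 0.95 q [-0.59 -0.14  1.59  0.    1.69 -0.45]
shift [11.5   8.69  0.  ] turn -3.78
```

drive_tool --moves "11.5 8.7 0 -3.8; 11.5 8.7 0 -3.8; 11.5 8.7 0 -3.8; 11.5 8.7 0 -3.8; 11.5 8.7 0 -3.8"

```text
clock: 1.45
ee_pos: [0.5003, -0.1193, 0.2494]
ee_rot: [0.731, 0.683, -0.0, -0.001]
contact_force: [-0.1, -0.4, -0.1]
opening: 0.0854
```

Run:
```python
from h import *
im,d,s=snap('wrist','w1'); goto(0.4388,0.1085,0.25,-4)
print(s['joint_velocities'].round(4))
```

```text
pos [ 0.4998 -0.1202  0.2496] yawY -3.97 F [ 0.19 -0.27  0.03] op 0.0853 t 1.50 q [-0.31  0.02  1.43  0.    1.69 -0.24]
shift [22.39 -7.67  0.  ] turn 0.03
[-0.0443 -0.027   0.0153 -0.0039  0.0017 -0.0059]
```

View pics/w1.png

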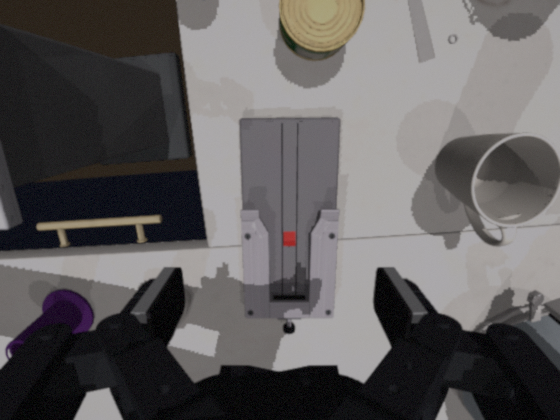

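The wrist view shows the stand nearly axis-aligned. The slab's front corners are at (241,119) and (339,119), the plate arms are at rows 210–320, the tongue is at (289,239) and the slot end is near row 297. I'll take one more picture at rest and fit the edges.

Run:
```python
from h import *
im,d,s=snap('wrist','w2'); goto()
p,q=s['ee_pos'],s['ee_rot']
g=cv2.GaussianBlur(cv2.cvtColor(im,cv2.COLOR_RGB2GRAY),(3,3),0).astype(float)
gx=np.gradient(g,axis=1)
def edge(rows,lo,hi,sign):
    out=[]
    for v in rows:
        a=sign*gx[v,lo:hi]; k=a.argmax(); 
        if 0<k<len(a)-1 and a[k]>6:
            o=(a[k-1]-a[k+1])/(2*(a[k-1]-2*a[k]+a[k+1])) ; out.append((lo+k+o,v))
    return np.array(out)
def line(P):
    c=np.median(P,0); vx,vy,x0,y0=cv2.fitLine(P[:,:2].astype(np.float32),cv2.DIST_HUBER,0,.01,.01).ravel()
    a=np.degrees(np.arctan2(vy,vx)); a = a if a<0 else a-180
    n=np.array([-vy,vx]); res=np.median(abs((P[:,:2]-[x0,y0])@n)); return a,np.array([x0,y0]),res
for nm,rows,lo,hi,sg,z in [('slabL',range(128,200),230,250,-1,.01),('slabR',range(128,200),330,350,1,.01),
   ('plateL',range(235,312),235,252,1,.025),('plateR',range(235,312),328,345,-1,.025),
   ('slotL',range(248,288),258,275,-1,.025),('slotR',range(248,288),302,320,1,.025)]:
    e=edge(rows,lo,hi,sg)
    if len(e)<5: print(nm,len(e)); continue
    P=onplane('wrist',e,z,p,q); a,c,res=line(P); 
    # x at y=-0.15 
    t=np.tan(np.radians(a)); print(nm,len(e),'ang %.2f res %.4f'%(a,res),'x at y=-.15: %.4f  at -.22: %.4f'%(c[0]+(-.15-c[1])/t,c[0]+(-.22-c[1])/t), 'pxmed',np.median(e,0))
gy=np.gradient(g,axis=0)
for nm,cols,lo,hi,sg,z in [('slabfront',range(250,332),108,128,-1,.01),('plateendback',range(250,330),310,328,1,.025),('slotend',range(280,300),285,305,1,.025)]:
    out=[]
    for u in cols:
        a=sg*gy[lo:hi,u];k=a.argmax(); out.append((u,lo+k))
    P=onplane('wrist',np.array(out),z,p,q); print(nm,np.median(out,0),np.median(P,0).round(4))
hsv=cv2.cvtColor(im,cv2.COLOR_RGB2HSV); red=(hsv[...,1]>140)&((hsv[...,0]<8)|(hsv[...,0]>172)); red[:200]=0; red[280:]=0
ys,xs=np.nonzero(red); print('red',xs.min(),xs.max(),ys.min(),ys.max())
for v,z in [(ys.min()-.5,.01),(ys.max()+.5,.016),(ys.mean(),.013)]: print(v,z,onplane('wrist',[(xs.mean(),v)],z,p,q).round(4))
C=cloud('wrist',d,p,q)
for u,v in [(225,180),(260,150),(320,170),(255,270),(325,270),(289,308),(289,239),(360,200)]: print((u,v),C[v,u].round(4))
cv2.imwrite('pics/w2c.png',cv2.resize(im[100:340,200:380],None,fx=3,fy=2.5,interpolation=cv2.INTER_CUBIC)[:,:,::-1])
```

```text
pos [ 0.4996 -0.1207  0.2498] yawY -4.03 F [ 0.26 -1.52 -0.56] op 0.0855 t 1.55 q [-0.31  0.02  1.43  0.    1.69 -0.24]
shift [0. 0. 0.] turn 0.00
slabL 72 ang -93.55 res 0.0001 x at y=-.15: 0.4550  at -.22: 0.4507 pxmed [240.16032609 163.5       ]
slabR 72 ang -93.88 res 0.0001 x at y=-.15: 0.5644  at -.22: 0.5597 pxmed [338.58571429 163.5       ]
plateL 10 ang -104.11 res 0.0021 x at y=-.15: 0.4698  at -.22: 0.4522 pxmed [248.54166667 259.        ]
plateR 4
slotL 40 ang -93.18 res 0.0001 x at y=-.15: 0.4847  at -.22: 0.4808 pxmed [268.63809524 267.5       ]
slotR 32 ang -93.76 res 0.0000 x at y=-.15: 0.5344  at -.22: 0.5298 pxmed [310.36832987 263.5       ]
slabfront [290.5 116. ] [ 0.5171 -0.0502  0.01  ]
plateendback [289.5 317. ] [ 0.5019 -0.2874  0.025 ]
slotend [289.5 300. ] [ 0.5028 -0.264   0.025 ]
red 176 387 231 279
230.5 0.01 [[ 0.5091 -0.1803  0.01  ]]
279.5 0.016 [[ 0.5053 -0.2416  0.016 ]]
238.89940828402368 0.013 [[ 0.5084 -0.1897  0.013 ]]
(225, 180) [ 0.4371 -0.1168 -0.0012]
(260, 150) [ 0.4815 -0.084   0.0105]
(320, 170) [ 0.5467 -0.111   0.0087]
(255, 270) [ 0.4645 -0.2218  0.0242]
(325, 270) [ 0.5468 -0.2268  0.0256]
(289, 308) [ 0.5015 -0.2751  0.0261]
(289, 239) [ 0.5069 -0.1896  0.0133]
(360, 200) [ 0.5937 -0.1513  0.0006]
```

View pics/w2c.png

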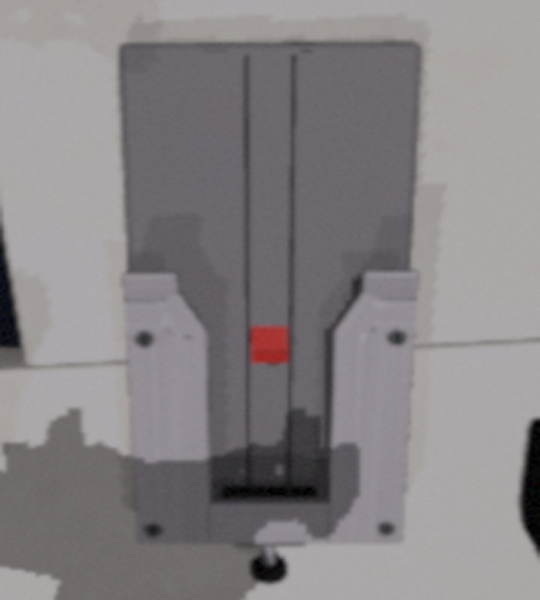

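Stand pose: slide axis at -93.7° in the world frame, centre line x ≈ 0.5097 at y = -0.15, origin ≈ (0.5056, -0.2138). The tongue's rear face is at y ≈ -0.196, so latching should happen near y ≈ -0.232. Now I'll go over the barrel and measure it from the wrist.

drive_tool --moves "4.6 -1.5 0 0; 9.2 -3 0 0; 13.8 -4.6 0 0; 18.4 -6.2 0 0; 22.4 -7.7 0 0"

```text
clock: 2.05
ee_pos: [0.4375, 0.1087, 0.2506]
ee_rot: [0.732, 0.681, 0.001, -0.0]
contact_force: [0.3, 0.2, -0.6]
opening: 0.0853
```

drive_tool --moves "0 0 0 0; 0 0 0 0"

```text
clock: 2.25
ee_pos: [0.4373, 0.1082, 0.2509]
ee_rot: [0.732, 0.681, 0.001, 0.0]
contact_force: [-0.8, -0.1, 0.1]
opening: 0.0854
```

Run:
```python
from h import *
im,d,s=snap('wrist','w3'); goto(0.4388,0.1085,0.12)
p,q=s['ee_pos'],s['ee_rot']
C=cloud('wrist',d,p,q)
hsv=cv2.cvtColor(im,cv2.COLOR_RGB2HSV)
blue=(hsv[...,0]>105)&(hsv[...,0]<125)&(hsv[...,1]>150)&(hsv[...,2]>40)
P=C[blue]; print(len(P)); P=P[(abs(P[:,0]-.44)<.06)&(abs(P[:,1]-.108)<.06)]
for z0,z1 in [(.07,.12),(-.01,.02)]:
    Q=P[(P[:,2]>z0)&(P[:,2]<z1)]; print(z0,len(Q),Q.min(0).round(4),Q.max(0).round(4),((Q.min(0)+Q.max(0))/2).round(4), np.percentile(Q[:,2],[10,50,90]).round(4))
def circ(Q,rad):
    from scipy.optimize import least_squares
    return
# rim ellipse on plane
m=(blue&(C[...,2]>.07)).astype(np.uint8); cnt,_=cv2.findContours(m,0,1); c=max(cnt,key=cv2.contourArea)
W=onplane('wrist',c.reshape(-1,2),.09,p,q); (cx,cy),rr=cv2.minEnclosingCircle(W[:,:2].astype(np.float32)); print('rim circle',cx,cy,rr); e=cv2.fitEllipse(W[:,:2].astype(np.float32)*1000); print(e)
```

```text
pos [0.4376 0.1075 0.2508] yawY -4.24 F [0.1  0.84 0.78] op 0.0856 t 2.30 q [ 0.16 -0.16  1.61  0.    1.7   0.23]
shift [ 0.09  0.1  13.08] turn 0.00
1307
0.07 316 [0.4165 0.0886 0.076 ] [0.4597 0.1314 0.0912] [0.4381 0.11   0.0836] [0.0881 0.0891 0.0899]
-0.01 983 [0.4042 0.0907 0.0026] [0.4715 0.1435 0.0075] [0.4379 0.1171 0.005 ] [0.004  0.0049 0.0059]
rim circle 0.43787986040115356 0.11040716618299484 0.022051209583878517
((437.7698669433594, 109.7475357055664), (41.002628326416016, 41.47222900390625), 173.76846313476562)
```

View pics/w3.png

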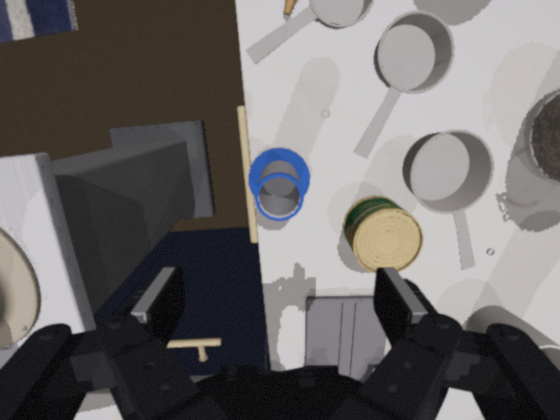

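The rim centre is (0.438, 0.110) with its top at z ≈ 0.089, which matches the top view. I'll descend and grasp at z ≈ 0.058.

Run:
```python
from h import *
goto(0.438,0.1098,0.058,-3.7)
```

```text
pos [0.4376 0.1075 0.2508] yawY -4.24 F [0.1  0.84 0.78] op 0.0856 t 2.30 q [ 0.16 -0.16  1.61  0.    1.7   0.23]
shift [ 0.21  0.   19.28] turn -0.54
```

drive_tool --moves "0.2 0 4 -0.5; 0.2 0 8 -0.5; 0.2 0 11 -0.5; 0.2 0 13 -0.5; 0.2 0 13 -0.5"

```text
clock: 2.8
ee_pos: [0.4365, 0.1076, 0.1178]
ee_rot: [0.731, 0.683, -0.002, -0.002]
contact_force: [-0.3, -0.3, -0.3]
opening: 0.0854
```

Run:
```python
from h import *
goto(0.438,0.1098,0.058,-3.7)
```

```text
pos [0.4365 0.1076 0.1178] yawY -3.91 F [-0.3  -0.26 -0.28] op 0.0854 t 2.80 q [ 0.16 -0.07  1.79  0.    1.43  0.23]
shift [0.24 0.16 5.98] turn -0.21
```

drive_tool --moves "0.2 0.2 2 -0.2; 0.2 0.2 4 -0.2; 0.2 0.2 6 -0.2; 0.2 0.2 6 -0.2"

```text
clock: 3.2
ee_pos: [0.4378, 0.1081, 0.0567]
ee_rot: [0.73, 0.683, -0.003, -0.002]
contact_force: [-0.8, 0.9, 0.0]
opening: 0.0856
```

Run:
```python
from h import *
goto(0.438,0.1098,0.058,-3.7)
```

```text
pos [0.4378 0.1081 0.0567] yawY -3.83 F [-0.75  0.87  0.01] op 0.0856 t 3.20 q [0.16 0.01 1.84 0.   1.29 0.23]
shift [ 0.17  0.01 -0.13] turn -0.13
```

drive_tool --moves "0.15 0 -0.1 0; 0.15 0 -0.1 0; 0.15 0 -0.1 0; 0.15 0 -0.1 0; 0.15 0 -0.1 0" --grip 3.5

```text
clock: 3.7
ee_pos: [0.4388, 0.1097, 0.0592]
ee_rot: [0.73, 0.683, -0.002, -0.002]
contact_force: [-1.3, -1.4, 6.3]
opening: 0.0429
```

drive_tool --moves "0 0 0 0; 0 0 0 0; 0 0 0 0"

```text
clock: 4.0
ee_pos: [0.4388, 0.1097, 0.0592]
ee_rot: [0.73, 0.683, -0.002, -0.002]
contact_force: [-0.4, -0.6, 0.4]
opening: 0.0431
```

Run:
```python
from h import *
goto()
```

```text
pos [0.4388 0.1097 0.0592] yawY -3.82 F [-0.44 -0.57  0.41] op 0.0431 t 4.00 q [0.16 0.01 1.84 0.   1.3  0.23]
shift [0. 0. 0.] turn 0.00
```

Gripped, with an opening of 43 mm. Lifting.

drive_tool --moves "0 0 -2 0; 0 0 -5 0; 0 0 -8 0; 0 0 -9 0; 0 0 -9 0"

```text
clock: 4.5
ee_pos: [0.4398, 0.1099, 0.15]
ee_rot: [0.73, 0.683, -0.001, -0.001]
contact_force: [0.5, 0.2, -2.1]
opening: 0.0427
```

Run:
```python
from h import *
goto(0.5133,-0.0941,0.145,-3.7)
```

```text
pos [0.4398 0.1099 0.15  ] yawY -3.82 F [ 0.51  0.18 -2.06] op 0.0427 t 4.50 q [ 0.16 -0.09  1.75  0.    1.49  0.23]
shift [-19.86   8.69   0.49] turn -0.12
```

Weight is felt at about 2 N. Moving over the open front.

drive_tool --moves "-4 1.7 0.1 0; -8 3.5 0.2 0; -12 5.2 0.3 0; -16 7 0.4 0; -19 8.3 0.5 0"

```text
clock: 5.0
ee_pos: [0.5094, -0.0874, 0.1421]
ee_rot: [0.731, 0.683, -0.002, -0.002]
contact_force: [-0.2, 0.4, -2.5]
opening: 0.043
```

drive_tool --moves "0 0 0 0; 0 0 0 0; 0 0 0 0"

```text
clock: 5.3
ee_pos: [0.5087, -0.0865, 0.1406]
ee_rot: [0.73, 0.683, -0.003, -0.004]
contact_force: [-0.1, -0.4, -2.8]
opening: 0.0427
```

Run:
```python
from h import *
im,d,s=snap('wrist','w4'); goto(0.5133,-0.0941,0.075,-3.7)
```

```text
pos [ 0.5089 -0.0864  0.1411] yawY -3.82 F [-0.4   0.99 -2.36] op 0.0431 t 5.35 q [-0.24  0.1   1.57 -0.    1.48 -0.17]
shift [-0.74  0.55  6.61] turn -0.12
```

View pics/w4.png

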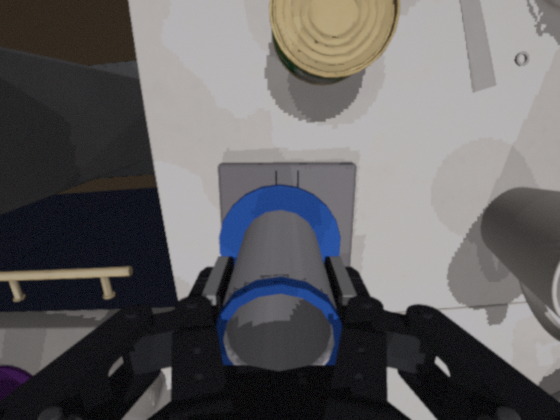

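The barrel hangs upright over the slab, flange at about (280,235) and slab corners at (219,163) and (354,163). Lowering it.

drive_tool --moves "-0.4 0.3 1.5 -0.1; -0.7 0.5 3 -0.1; -0.7 0.5 4.5 -0.1; -0.7 0.5 5.5 -0.1; -0.7 0.5 5.8 -0.1"

```text
clock: 5.85
ee_pos: [0.5119, -0.0932, 0.0808]
ee_rot: [0.73, 0.684, -0.004, -0.005]
contact_force: [-0.0, -0.3, -1.5]
opening: 0.0427
```

drive_tool --moves "0 0 0 0; 0 0 0 0"

```text
clock: 6.05
ee_pos: [0.512, -0.0932, 0.0808]
ee_rot: [0.73, 0.684, -0.004, -0.005]
contact_force: [-0.1, -0.6, -1.8]
opening: 0.0426
```

Run:
```python
from h import *
im,d,s=snap('wrist','w5'); im,d,s=snap('side','s5'); goto(0.5133,-0.0941,0.069,-3.7)
print(R.from_quat(monitor.state()['ee_rot']).as_matrix().round(4))
```

```text
pos [ 0.5123 -0.0933  0.0814] yawY -3.70 F [-0.03 -0.7  -2.94] op 0.0424 t 6.15 q [-0.25  0.17  1.62 -0.    1.36 -0.19]
shift [-0.08  0.12  1.24] turn 0.00
[[ 6.450e-02  9.979e-01 -1.070e-02]
 [ 9.979e-01 -6.450e-02  1.500e-03]
 [ 8.000e-04 -1.070e-02 -9.999e-01]]
```

View pics/w5.png

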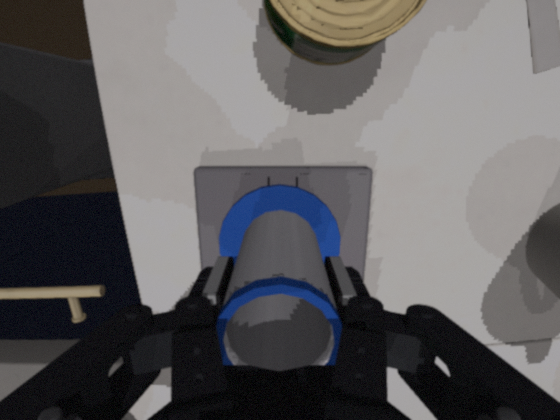

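Run:
```python
from h import *
im,d,p,q=load('w5'); hsv=cv2.cvtColor(im,cv2.COLOR_RGB2HSV)
blue=(hsv[...,0]>105)&(hsv[...,0]<125)&(hsv[...,1]>150)&(hsv[...,2]>40); 
C=cloud('wrist',d,p,q)
m=(blue&(C[...,2]<.05)&(C[...,2]>.0)); print('flange z',np.percentile(C[m][:,2],[10,50,90]))
zf=np.median(C[m][:,2]); cnt,_=cv2.findContours(m.astype(np.uint8),0,1); c=max(cnt,key=cv2.contourArea).reshape(-1,2)
W=onplane('wrist',c,zf,p,q); k=c[:,1]<240
# circle LSQ on rear half
A=np.c_[2*W[k,:2],np.ones(k.sum())]; b=(W[k,:2]**2).sum(1); s=np.linalg.lstsq(A,b,rcond=None)[0]; print('flange c',s[:2],'r',np.sqrt(s[2]+s[0]**2+s[1]**2))
m=(blue&(C[...,2]>.08)); print('rim z',np.median(C[m][:,2]))
g=cv2.GaussianBlur(cv2.cvtColor(im,cv2.COLOR_RGB2GRAY),(3,3),0).astype(float); gx=np.gradient(g,axis=1)
L=[];Rr=[]
for v in range(180,240): L.append((190+(-gx[v,190:215]).argmax(),v)); Rr.append((355+gx[v,355:380].argmax(),v))
for e in (L,Rr):
    P=onplane('wrist',e,.01,p,q); t=np.polyfit(P[:,1],P[:,0],1); print('edge slope',t[0],'x@-.0933',np.polyval(t,-.0933))
print('predicted centre x', .5097+.0645*(-.0933+.15), p)
```

```text
flange z [0.02581104 0.02660272 0.02742556]
flange c [ 0.51233056 -0.08453049] r 0.02594023857862155
rim z 0.11061251009871871
edge slope 0.06536780421045003 x@-.0933 0.45933764973127233
edge slope 0.0649917317334753 x@-.0933 0.5676042508208929
predicted centre x 0.51335715 [ 0.51196302 -0.09318614  0.08084503]
```

View pics/s5.png

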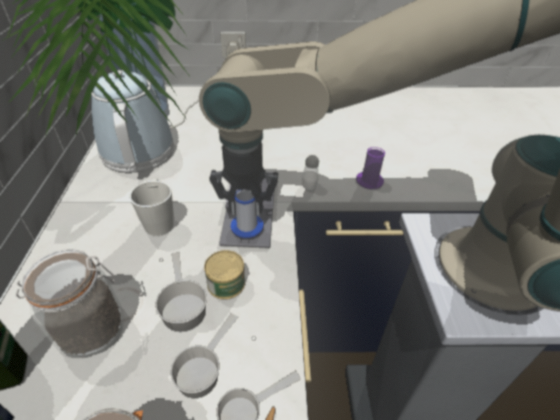

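The flange centre is at x ≈ 0.5123 and the slab mid-line at x ≈ 0.5135, so shift 1.2 mm and lower the last 11 mm.

drive_tool --moves "0 0.12 0.4 0; 0 0.12 0.7 0; 0 0.12 0.9 0; 0 0.12 1 0; 0 0.12 1 0"

```text
clock: 6.65
ee_pos: [0.5132, -0.0933, 0.0711]
ee_rot: [0.73, 0.684, -0.004, -0.004]
contact_force: [0.2, -0.2, -1.2]
opening: 0.0427
```

Run:
```python
from h import *
goto(0.5133,-0.0941,0.069,-3.7)
```

```text
pos [ 0.5132 -0.0933  0.0711] yawY -3.70 F [ 0.18 -0.25 -1.25] op 0.0427 t 6.65 q [-0.25  0.19  1.62 -0.    1.34 -0.19]
shift [-0.08  0.02  0.21] turn 0.00
```

drive_tool --moves "0 0 0.05 0; 0 0 0.1 0; 0 0 0.1 0"

```text
clock: 6.95
ee_pos: [0.5132, -0.0933, 0.0701]
ee_rot: [0.73, 0.684, -0.004, -0.004]
contact_force: [0.3, 0.7, -0.8]
opening: 0.0433
```

drive_tool --moves "0 0 0.05 0; 0 0 0.1 0; 0 0 0.1 0"

```text
clock: 7.25
ee_pos: [0.5134, -0.0934, 0.0694]
ee_rot: [0.73, 0.684, -0.003, -0.004]
contact_force: [0.8, 1.0, -0.6]
opening: 0.043
```

Run:
```python
from h import *
goto(0.5133,-0.0941,0.069,-3.7)
print(monitor.state()['ft_torque'].round(2))
```

```text
pos [ 0.5134 -0.0934  0.0694] yawY -3.70 F [ 0.77  0.99 -0.57] op 0.0430 t 7.25 q [-0.25  0.19  1.62 -0.    1.34 -0.19]
shift [-0.07 -0.01  0.04] turn 0.00
[-0.02 -0.07  0.01]
```

The barrel is seated lightly on the slab: the vertical force dropped from about -2.4 to -0.6 N. Now I'll start the slide along tool -x, raised a hair.

drive_tool --moves "-0.4 0 -0.04 0; -0.9 0 -0.04 0; -1.4 0 -0.04 0; -1.9 0 -0.04 0; -2.4 0 -0.04 0"

```text
clock: 7.75
ee_pos: [0.5118, -0.1179, 0.0697]
ee_rot: [0.73, 0.684, -0.003, -0.004]
contact_force: [-0.1, 0.4, -1.9]
opening: 0.0429
```

```bash
cat >> h.py <<'E'
def st():
    s=monitor.state(); p=s['ee_pos']; O=np.array([.5056,-.2138]); ex=np.array([-.0645,-.9979]); ey=np.array([.9979,-.0645]); f=s['contact_force'][:2]
    dd=p[:2]-O; print('dock x %.2f y %.2f z %.2f mm'%(1e3*dd@ex,1e3*dd@ey,1e3*p[2]),'F along %.2f lat %.2f z %.2f'%(f@ex,f@ey,s['contact_force'][2]),'tau',s['ft_torque'].round(2),'toolz',R.from_quat(s['ee_rot']).as_matrix()[:,2].round(4),'t %.2f'%s['clock'],'op %.4f'%s['opening'])
E
python3 -c "
from h import *
st(); goto()"
```

```text
dock x -96.08 y -0.03 z 69.69 mm F along -0.39 lat -0.13 z -1.93 tau [0.03 0.03 0.03] toolz [-0.0105  0.0014 -0.9999] t 7.75 op 0.0429
pos [ 0.5118 -0.1179  0.0697] yawY -3.71 F [-0.1   0.4  -1.93] op 0.0429 t 7.75 q [-0.3   0.2   1.61 -0.    1.34 -0.23]
shift [0. 0. 0.] turn 0.00
```

drive_tool --moves "-0.4 0 0 0; -0.8 0 0 0; -1.2 0 0 0; -1.6 0 0 0; -2 0 0 0"

```text
clock: 8.25
ee_pos: [0.5104, -0.1382, 0.0697]
ee_rot: [0.73, 0.684, -0.003, -0.004]
contact_force: [0.9, -0.3, -2.4]
opening: 0.0432
```

```bash
python3 -c "
from h import *
st(); im,d,s=snap('wrist','w6')"
```

```text
dock x -75.79 y -0.05 z 69.68 mm F along 0.25 lat 0.92 z -2.39 tau [ 0.02 -0.03  0.01] toolz [-0.0105  0.0014 -0.9999] t 8.25 op 0.0432
```

View pics/w6.png

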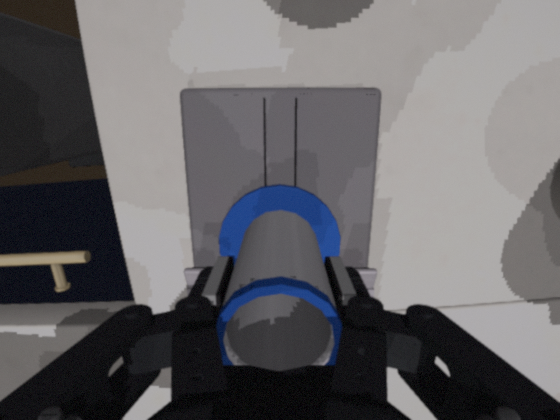

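The flange (centred at column 280) lines up with the groove pair at columns 265 and 296, and is entering under the plate. No contact force yet, so I'll continue.

drive_tool --moves "-0.4 0 0 0; -0.8 0 0 0; -1.2 0 0 0; -1.6 0 0 0; -2 0 0 0"

```text
clock: 8.8
ee_pos: [0.5095, -0.1582, 0.0703]
ee_rot: [0.73, 0.684, -0.002, -0.004]
contact_force: [0.3, 5.7, 1.7]
opening: 0.0429
```

```bash
python3 -c "
from h import *
st()"
```

```text
dock x -55.73 y 0.35 z 70.26 mm F along -5.71 lat -0.09 z 1.69 tau [ 0.59 -0.01  0.  ] toolz [-0.0094  0.0027 -1.    ] t 8.80 op 0.0429
```

drive_tool --moves "-0.3 -0.03 0 0; -0.6 -0.03 0.03 0; -0.9 -0.03 0.05 0"

```text
clock: 9.1
ee_pos: [0.5088, -0.1677, 0.0701]
ee_rot: [0.73, 0.684, -0.002, -0.004]
contact_force: [-0.4, 0.7, 1.2]
opening: 0.0431
```

```bash
python3 -c "
from h import *
st()"
```

```text
dock x -46.20 y 0.26 z 70.09 mm F along -0.63 lat -0.43 z 1.17 tau [-0.07 -0.01 -0.03] toolz [-0.0087  0.002  -1.    ] t 9.10 op 0.0431
```

drive_tool --moves "-0.4 -0.03 0.02 0; -0.8 -0.03 0.02 0; -1.2 -0.03 0.02 0; -1.6 -0.03 0.02 0; -2 -0.03 0.02 0"

```text
clock: 9.6
ee_pos: [0.5073, -0.1881, 0.0701]
ee_rot: [0.73, 0.684, -0.002, -0.004]
contact_force: [-0.9, 0.1, 3.2]
opening: 0.0428
```

```bash
python3 -c "
from h import *
st()"
```

```text
dock x -25.80 y 0.08 z 70.07 mm F along 0.01 lat -0.94 z 3.25 tau [-0.03 -0.05  0.01] toolz [-0.0083  0.0018 -1.    ] t 9.60 op 0.0428
```

drive_tool --moves "-0.35 0 -0.02 0; -0.7 0 -0.02 0; -1.05 0 -0.02 0; -1.4 0 -0.02 0; -1.75 0 -0.02 0"

```text
clock: 10.1
ee_pos: [0.5062, -0.2058, 0.0702]
ee_rot: [0.73, 0.684, -0.002, -0.004]
contact_force: [0.3, 0.4, 1.1]
opening: 0.0428
```

```bash
python3 -c "
from h import *
st()"
```

```text
dock x -8.07 y 0.04 z 70.16 mm F along -0.37 lat 0.28 z 1.14 tau [0.02 0.01 0.  ] toolz [-0.0084  0.0019 -1.    ] t 10.10 op 0.0428
```

drive_tool --moves "-0.2 0 0 0; -0.4 0 0 0; -0.6 0 0 0; -0.8 0 0 0; -1 0 0 0"

```text
clock: 10.6
ee_pos: [0.5055, -0.2159, 0.0702]
ee_rot: [0.73, 0.684, -0.002, -0.004]
contact_force: [0.4, -0.3, 1.5]
opening: 0.0432
```

```bash
python3 -c "
from h import *
st(); im,d,s=snap('wrist','w7'); st()"
```

```text
dock x 2.07 y 0.04 z 70.16 mm F along 0.24 lat 0.44 z 1.50 tau [ 0.05  0.01 -0.02] toolz [-0.0084  0.0019 -1.    ] t 10.60 op 0.0432
dock x 2.34 y 0.02 z 70.15 mm F along 0.49 lat 0.21 z 0.47 tau [-0.09 -0.03  0.01] toolz [-0.0084  0.0017 -1.    ] t 10.65 op 0.0430
```

View pics/w7.png

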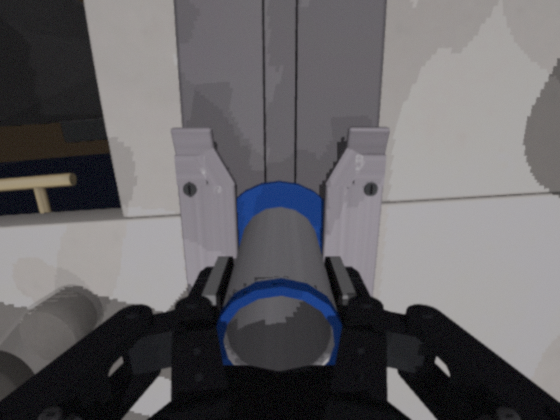

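The barrel is centred in the slot (edges at 237 and 323, centre 280). The tongue is hidden under the flange and there's no pad contact yet. From here I'll take finer steps.

drive_tool --moves "-0.1 0 0 0; -0.2 0 0 0; -0.3 0 0 0; -0.4 0 0 0; -0.5 0 0 0"

```text
clock: 11.15
ee_pos: [0.5052, -0.2212, 0.0702]
ee_rot: [0.73, 0.684, -0.002, -0.003]
contact_force: [-0.5, 1.0, 0.8]
opening: 0.043
```

```bash
python3 -c "
from h import *
st()"
```

```text
dock x 7.40 y 0.03 z 70.17 mm F along -0.93 lat -0.55 z 0.85 tau [ 0.05 -0.01  0.06] toolz [-0.0084  0.0017 -1.    ] t 11.15 op 0.0430
```

drive_tool --moves "-0.1 0 0 0; -0.2 0 0 0; -0.3 0 0 0"

```text
clock: 11.45
ee_pos: [0.5049, -0.2243, 0.0702]
ee_rot: [0.73, 0.684, -0.002, -0.004]
contact_force: [-0.5, 0.2, 1.3]
opening: 0.0427
```

```bash
python3 -c "
from h import *
st()"
```

```text
dock x 10.50 y 0.02 z 70.16 mm F along -0.17 lat -0.52 z 1.33 tau [ 0.03 -0.   -0.04] toolz [-0.0084  0.0017 -1.    ] t 11.45 op 0.0427
```

drive_tool --moves "-0.1 0 0 0; -0.2 0 0 0"

```text
clock: 11.65
ee_pos: [0.5048, -0.2264, 0.0702]
ee_rot: [0.73, 0.684, -0.002, -0.003]
contact_force: [0.4, -1.1, 1.6]
opening: 0.043
```

```bash
python3 -c "
from h import *
st()"
```

```text
dock x 12.59 y 0.03 z 70.17 mm F along 1.05 lat 0.50 z 1.63 tau [ 0.08 -0.03  0.04] toolz [-0.0084  0.0017 -1.    ] t 11.65 op 0.0430
```

drive_tool --moves "-0.1 0 0 0; -0.1 0 0 0"

```text
clock: 11.85
ee_pos: [0.5047, -0.2276, 0.0702]
ee_rot: [0.73, 0.684, -0.003, -0.003]
contact_force: [0.2, -0.1, 1.3]
opening: 0.0429
```

drive_tool --moves "-0.1 0 0 0; -0.1 0 0 0"

```text
clock: 12.05
ee_pos: [0.5047, -0.2287, 0.0702]
ee_rot: [0.73, 0.684, -0.003, -0.003]
contact_force: [0.2, -0.4, 1.7]
opening: 0.0427
```

```bash
python3 -c "
from h import *
st()"
```

```text
dock x 14.89 y 0.02 z 70.18 mm F along 0.37 lat 0.18 z 1.68 tau [-0.11 -0.07  0.  ] toolz [-0.0083  0.0015 -1.    ] t 12.05 op 0.0427
```

drive_tool --moves "-0.1 0 0 0; -0.1 0 0 0"

```text
clock: 12.25
ee_pos: [0.5046, -0.2298, 0.0701]
ee_rot: [0.73, 0.684, -0.003, -0.003]
contact_force: [-0.5, 0.6, 1.0]
opening: 0.043
```

```bash
python3 -c "
from h import *
st()"
```

```text
dock x 16.02 y -0.00 z 70.13 mm F along -0.53 lat -0.57 z 1.00 tau [-0.02  0.   -0.02] toolz [-0.0084  0.0014 -1.    ] t 12.25 op 0.0430
```

drive_tool --moves "-0.1 0 0 0; -0.1 0 0 0"

```text
clock: 12.45
ee_pos: [0.5045, -0.2308, 0.0702]
ee_rot: [0.73, 0.684, -0.003, -0.003]
contact_force: [0.5, 0.8, 1.6]
opening: 0.0432
```

```bash
python3 -c "
from h import *
st()"
```

```text
dock x 17.08 y 0.01 z 70.16 mm F along -0.85 lat 0.43 z 1.58 tau [ 0.03 -0.05  0.03] toolz [-0.0083  0.0014 -1.    ] t 12.45 op 0.0432
```

drive_tool --moves "-0.1 0 0 0; -0.1 0 0 0"

```text
clock: 12.65
ee_pos: [0.5045, -0.2315, 0.0702]
ee_rot: [0.73, 0.684, -0.002, -0.004]
contact_force: [-0.6, 2.4, 2.3]
opening: 0.043
```

```bash
python3 -c "
from h import *
st()"
```

```text
dock x 17.77 y 0.07 z 70.20 mm F along -2.34 lat -0.79 z 2.29 tau [ 0.48 -0.06 -0.  ] toolz [-0.0082  0.0022 -1.    ] t 12.65 op 0.0430
```

Pad contact felt: 2.3 N along the slide, plus a moment change, at x ≈ 17.5 mm. I'll carry on in sub-millimetre steps.

drive_tool --moves "-0.1 0 0 0; -0.1 0 0 0"

```text
clock: 12.85
ee_pos: [0.5045, -0.2322, 0.0703]
ee_rot: [0.73, 0.684, -0.002, -0.004]
contact_force: [-0.2, 4.0, 3.3]
opening: 0.0429
```

```bash
python3 -c "
from h import *
st()"
```

```text
dock x 18.43 y 0.14 z 70.29 mm F along -3.94 lat -0.50 z 3.29 tau [0.79 0.   0.01] toolz [-0.0081  0.003  -1.    ] t 12.85 op 0.0429
```

drive_tool --moves "-0.1 0 0 0; -0.1 0 0 0"

```text
clock: 13.05
ee_pos: [0.5045, -0.2329, 0.0703]
ee_rot: [0.73, 0.684, -0.002, -0.004]
contact_force: [0.3, 5.2, 4.5]
opening: 0.0428
```

```bash
python3 -c "
from h import *
st()"
```

```text
dock x 19.09 y 0.16 z 70.32 mm F along -5.25 lat -0.05 z 4.47 tau [ 1.01 -0.04 -0.  ] toolz [-0.0081  0.0037 -1.    ] t 13.05 op 0.0428
```

drive_tool --moves "-0.1 0 -0.02 0; -0.1 0 -0.02 0"

```text
clock: 13.25
ee_pos: [0.5045, -0.2336, 0.0705]
ee_rot: [0.73, 0.684, -0.001, -0.004]
contact_force: [-0.1, 5.6, 4.3]
opening: 0.043
```

```bash
python3 -c "
from h import *
st()"
```

```text
dock x 19.80 y 0.18 z 70.50 mm F along -5.54 lat -0.49 z 4.33 tau [ 1.02 -0.07  0.04] toolz [-0.0081  0.0045 -1.    ] t 13.25 op 0.0430
```

drive_tool --moves "-0.1 0 -0.02 0; -0.1 0 -0.02 0"

```text
clock: 13.45
ee_pos: [0.5046, -0.2342, 0.0707]
ee_rot: [0.73, 0.684, -0.001, -0.005]
contact_force: [-0.7, 6.3, 2.4]
opening: 0.0428
```

```bash
python3 -c "
from h import *
st()"
```

```text
dock x 20.42 y 0.27 z 70.69 mm F along -6.26 lat -1.09 z 2.41 tau [ 0.96 -0.07 -0.03] toolz [-0.008   0.0053 -1.    ] t 13.45 op 0.0428
```

drive_tool --moves "-0.1 0 0 0; -0.1 0 0 0"

```text
clock: 13.65
ee_pos: [0.5046, -0.2347, 0.0707]
ee_rot: [0.73, 0.684, -0.001, -0.005]
contact_force: [-0.2, 6.6, 3.3]
opening: 0.0431
```

```bash
python3 -c "
from h import *
st(); snap('wrist','w8'); snap('top','t8')"
```

```text
dock x 20.88 y 0.36 z 70.73 mm F along -6.57 lat -0.58 z 3.31 tau [ 1.09 -0.06  0.  ] toolz [-0.0079  0.0064 -0.9999] t 13.65 op 0.0431
```

View pics/w8.png

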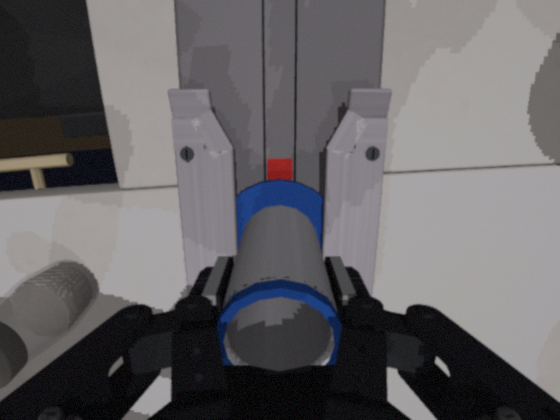

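The red tongue shows at rows 158–183, touching the flange's rear edge. I'll check from depth whether it is up.

```bash
cat > tg.py <<'E'
from h import *
def tongue(fn):
    im,d,p,q=load(fn); C=cloud('wrist',d,p,q); hsv=cv2.cvtColor(im,cv2.COLOR_RGB2HSV)
    red=(hsv[...,1]>140)&((hsv[...,0]<8)|(hsv[...,0]>172)); red[:120]=0; red[230:]=0; red[:,:255]=0; red[:,305:]=0
    ys,xs=np.nonzero(red); print('red rows',ys.min(),ys.max(),'cols',xs.min(),xs.max())
    for v in range(ys.min()-6,ys.max()+10,2):
        row=C[v,274:287]; print(v,np.nanmedian(row,0).round(4),im[v,280])
    cv2.imwrite('pics/%s_c.png'%fn,cv2.resize(im[120:230,220:340],None,fx=5,fy=5,interpolation=cv2.INTER_CUBIC)[:,:,::-1])
E
python3 -c "
from tg import *
tongue('w8')"
```

```text
red rows 159 179 cols 268 291
153 [ 0.5084 -0.182   0.009 ] [97 95 99]
155 [ 0.5083 -0.1831  0.0091] [95 91 95]
157 [ 0.5082 -0.1842  0.0089] [105  90  93]
159 [ 0.5082 -0.1853  0.0098] [146  49  46]
161 [ 0.5081 -0.1863  0.0102] [149  37  33]
163 [ 0.508  -0.1873  0.0109] [150  39  36]
165 [ 0.508  -0.1884  0.0114] [148  36  35]
167 [ 0.5079 -0.1895  0.0117] [146  38  35]
169 [ 0.5078 -0.1906  0.0122] [141  35  33]
171 [ 0.5078 -0.1914  0.0128] [132  27  26]
173 [ 0.5077 -0.1926  0.0127] [132  32  33]
175 [ 0.5076 -0.1938  0.0129] [131  27  25]
177 [ 0.5076 -0.1949  0.0129] [129  32  31]
179 [ 0.5075 -0.1955  0.015 ] [72 31 64]
181 [ 0.5075 -0.1961  0.0182] [ 29  57 112]
183 [ 0.5074 -0.1972  0.0186] [ 26  56 118]
185 [ 0.5074 -0.1982  0.0182] [ 30  58 119]
187 [ 0.5073 -0.1993  0.0188] [ 22  54 116]
```

View pics/w8_c.png

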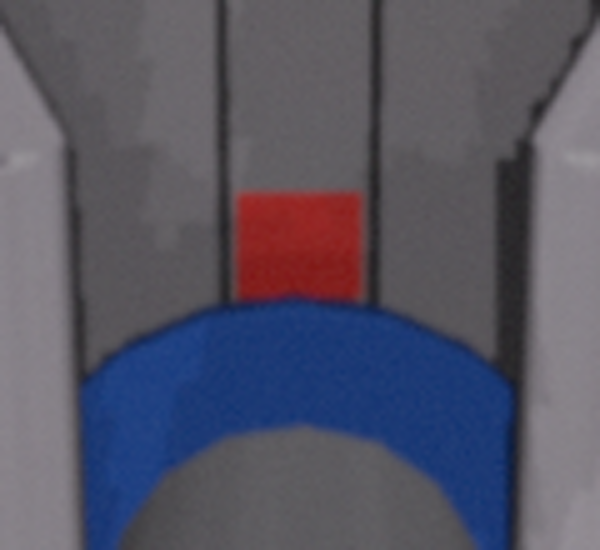

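```bash
cat >> tg.py <<'E'
def tilt(fn):
    im,d,p,q=load(fn); C=cloud('wrist',d,p,q); hsv=cv2.cvtColor(im,cv2.COLOR_RGB2HSV)
    blue=(hsv[...,0]>100)&(hsv[...,0]<125)&(hsv[...,1]>140)&(hsv[...,2]>40)
    blue=cv2.erode(blue.astype(np.uint8),np.ones((3,3)))>0
    Z=C[...,2]
    for nm,m in [('flange',blue&(Z>-.01)&(Z<.04)),('rim',blue&(Z>.075)&(Z<.13))]:
        Q=C[m]; z0=np.median(Q[:,2]); Q=Q[abs(Q[:,2]-z0)<.004]
        A=np.c_[Q[:,:2]-[.508,-.21],np.ones(len(Q))]; s=np.linalg.lstsq(A,Q[:,2],rcond=None)[0]
        print(fn,nm,len(Q),'slopes x,y',s[:2].round(4),'z',z0.round(4),'y',Q[:,1].min().round(4),Q[:,1].max().round(4))
E
python3 -c "
from tg import *
for f in ['w3','w5','w6','w7','w8']: tilt(f)
im,d,p,q=load('w2'); C=cloud('wrist',d,p,q)
for v in range(224,254,2): print(v,np.nanmedian(C[v,285:294],0).round(4), im[v,289])
"
```

```text
w3 flange 770 slopes x,y [-0.0019  0.0006] z 0.0049 y 0.0917 0.1427
w3 rim 112 slopes x,y [-0.002   0.0179] z 0.0891 y 0.1102 0.1304
w5 flange 3603 slopes x,y [-0.0074  0.0025] z 0.0266 y -0.1039 -0.0579
w5 rim 1987 slopes x,y [-0.0114 -0.0445] z 0.1106 y -0.1051 -0.0707
w6 flange 3583 slopes x,y [-0.0063  0.0024] z 0.0154 y -0.1489 -0.1029
w6 rim 1993 slopes x,y [-0.0095 -0.0388] z 0.0995 y -0.15 -0.1156
w7 flange 2211 slopes x,y [-0.0064  0.0335] z 0.0167 y -0.216 -0.1785
w7 rim 2007 slopes x,y [-0.0093 -0.0167] z 0.1004 y -0.2277 -0.1937
w8 flange 2215 slopes x,y [-0.0053  0.057 ] z 0.0179 y -0.2338 -0.1959
w8 rim 2015 slopes x,y [-0.0076 -0.0017] z 0.1012 y -0.2461 -0.213
224 [ 0.5081 -0.1724  0.0094] [107 104 107]
226 [ 0.508  -0.1748  0.0096] [108 105 110]
228 [ 0.5078 -0.1773  0.0095] [109 105 110]
230 [ 0.5077 -0.1798  0.0093] [141  85  87]
232 [ 0.5075 -0.1819  0.0104] [166  54  51]
234 [ 0.5073 -0.1843  0.0114] [165  51  47]
236 [ 0.5072 -0.1861  0.0131] [167  51  50]
238 [ 0.507  -0.1882  0.0136] [166  53  52]
240 [ 0.5069 -0.1904  0.0147] [153  44  42]
242 [ 0.5067 -0.1928  0.015 ] [157  40  36]
244 [ 0.5066 -0.1955  0.0151] [143  49  48]
246 [ 0.507  -0.2003  0.0092] [105  95  98]
248 [ 0.5063 -0.2029  0.0092] [107 104 109]
250 [ 0.5055 -0.2055  0.0091] [108 106 109]
252 [ 0.506  -0.208   0.0095] [105 102 106]
```

The barrel has pivoted about 0.057 rad in the pads, with the flange rear raised to the plate. The tongue is still held down about 2 mm under the flange's rear edge, so it is not latched; the flange needs about 1–1.5 mm more. I'll keep up the gentle steps, lower slightly, and watch the tongue.

drive_tool --moves "-0.1 -0.03 0.02 0; -0.1 -0.03 0.02 0"

```text
clock: 13.95
ee_pos: [0.5045, -0.235, 0.0707]
ee_rot: [0.729, 0.684, -0.0, -0.005]
contact_force: [0.3, 8.0, 4.9]
opening: 0.0426
```

```bash
python3 -c "
from tg import *
st(); snap('wrist','w9'); tilt('w9'); tongue('w9')" | egrep -v '^1[56]'
```

```text
dock x 21.22 y 0.28 z 70.70 mm F along -8.02 lat -0.23 z 4.86 tau [ 1.2  -0.15 -0.01] toolz [-0.0074  0.0076 -0.9999] t 13.95 op 0.0426
w9 flange 2218 slopes x,y [-0.0037  0.0573] z 0.0179 y -0.2346 -0.1962
w9 rim 2004 slopes x,y [-0.0047  0.0003] z 0.1012 y -0.2462 -0.2132
red rows 158 179 cols 268 291
170 [ 0.5077 -0.1912  0.0129] [131  32  31]
172 [ 0.5076 -0.1924  0.0131] [132  32  32]
174 [ 0.5076 -0.1934  0.0132] [131  29  29]
176 [ 0.5075 -0.1945  0.0129] [132  31  30]
178 [ 0.5074 -0.1957  0.013 ] [110  34  45]
180 [ 0.5075 -0.196   0.0173] [37 43 90]
182 [ 0.5074 -0.197   0.0186] [ 28  59 118]
184 [ 0.5073 -0.1981  0.0183] [ 27  56 115]
186 [ 0.5073 -0.1991  0.018 ] [ 28  59 118]
188 [ 0.5072 -0.2004  0.0181] [ 28  58 118]
```

drive_tool --moves "-0.12 -0.02 0.02 0; -0.12 -0.02 0.02 0"

```text
clock: 14.2
ee_pos: [0.5045, -0.2354, 0.0707]
ee_rot: [0.729, 0.684, 0.001, -0.006]
contact_force: [-0.6, 8.4, 4.9]
opening: 0.0427
```

```bash
python3 -c "
from tg import *
st(); snap('wrist','w10'); tilt('w10'); tongue('w10')" | egrep -v '^1[56]'
```

```text
dock x 21.62 y 0.30 z 70.69 mm F along -8.38 lat -1.15 z 4.86 tau [ 1.25 -0.04  0.05] toolz [-0.007   0.009  -0.9999] t 14.20 op 0.0427
w10 flange 2221 slopes x,y [-0.0039  0.0569] z 0.0179 y -0.2337 -0.1968
w10 rim 2015 slopes x,y [-0.0072  0.0026] z 0.1012 y -0.2476 -0.2134
red rows 149 179 cols 267 292
143 [ 0.5086 -0.177   0.0095] [97 95 99]
145 [ 0.5086 -0.1781  0.0094] [97 96 98]
147 [ 0.5085 -0.1792  0.0093] [101  90  95]
149 [ 0.5084 -0.1803  0.0095] [135  58  58]
171 [ 0.5077 -0.1918  0.0149] [130  31  30]
173 [ 0.5077 -0.1929  0.0151] [132  33  31]
175 [ 0.5076 -0.194   0.0149] [132  32  30]
177 [ 0.5075 -0.1951  0.0152] [129  33  31]
179 [ 0.5074 -0.1962  0.0154] [77 33 64]
181 [ 0.5074 -0.1968  0.0182] [ 28  54 110]
183 [ 0.5073 -0.1979  0.0185] [ 32  60 120]
185 [ 0.5073 -0.199   0.0181] [ 25  57 117]
187 [ 0.5072 -0.2001  0.0187] [ 27  55 116]
```

Latched: the tongue's front edge went from y = -0.185 back to its free position at -0.180, and its top rose from z = 0.013 to 0.015, the same as before insertion, at 8.4 N. I'll ease back to level the barrel against the tongue before releasing.

drive_tool --moves "0.08 0 0.02 0; 0.16 0 0.04 0; 0.22 0 0.05 0; 0.22 0 0.05 0"

```text
clock: 14.65
ee_pos: [0.5047, -0.234, 0.0703]
ee_rot: [0.729, 0.684, 0.0, -0.005]
contact_force: [0.1, -1.1, 1.9]
opening: 0.0426
```

```bash
python3 -c "
from tg import *
st(); snap('wrist','w11'); tilt('w11'); tongue('w11')" | egrep -v '^1[56]'
```

```text
dock x 20.20 y 0.36 z 70.32 mm F along 1.13 lat 0.18 z 1.88 tau [-0.66  0.02  0.02] toolz [-0.0065  0.0073 -1.    ] t 14.65 op 0.0426
w11 flange 2218 slopes x,y [-0.005  0.041] z 0.0171 y -0.2333 -0.1962
w11 rim 2018 slopes x,y [-0.0077 -0.0129] z 0.1007 y -0.2452 -0.212
red rows 152 181 cols 267 291
146 [ 0.5087 -0.1773  0.0092] [96 94 99]
148 [ 0.5086 -0.1784  0.0095] [93 91 96]
170 [ 0.5079 -0.19    0.0141] [142  36  36]
172 [ 0.5079 -0.1909  0.0151] [134  34  32]
174 [ 0.5081 -0.192   0.0154] [130  26  24]
176 [ 0.5077 -0.1932  0.0149] [129  29  26]
178 [ 0.5077 -0.1942  0.0151] [131  29  27]
180 [ 0.5076 -0.1953  0.0157] [123  26  35]
182 [ 0.5076 -0.196   0.017 ] [ 53  53 104]
184 [ 0.5075 -0.197   0.018 ] [ 31  61 120]
186 [ 0.5074 -0.1982  0.0175] [ 28  58 119]
188 [ 0.5074 -0.1993  0.0179] [ 21  55 117]
190 [ 0.5073 -0.2005  0.0173] [ 27  58 119]
```

drive_tool --moves "0.08 0 0.03 0; 0.15 0 0.05 0; 0.15 0 0.05 0"

```text
clock: 15.0
ee_pos: [0.5047, -0.2323, 0.0695]
ee_rot: [0.729, 0.684, 0.0, -0.005]
contact_force: [-0.1, -2.4, 0.1]
opening: 0.0428
```

```bash
python3 -c "
from tg import *
st(); snap('wrist','w12'); tilt('w12'); tongue('w12')" | egrep -v '^1[56]'
```

```text
dock x 18.52 y 0.25 z 69.47 mm F along 2.45 lat 0.09 z 0.11 tau [-0.55 -0.18  0.02] toolz [-0.0068  0.0078 -0.9999] t 15.00 op 0.0428
w12 flange 2181 slopes x,y [-0.0049  0.0158] z 0.0157 y -0.2336 -0.1966
w12 rim 2004 slopes x,y [-0.0084 -0.0306] z 0.0996 y -0.2435 -0.2098
red rows 155 184 cols 267 292
149 [ 0.5086 -0.1772  0.0093] [96 93 97]
171 [ 0.5079 -0.1888  0.0135] [144  37  34]
173 [ 0.5078 -0.1897  0.014 ] [144  38  35]
175 [ 0.5078 -0.1909  0.0147] [132  32  33]
177 [ 0.5077 -0.1918  0.0154] [131  31  30]
179 [ 0.5076 -0.193   0.015 ] [131  28  30]
181 [ 0.5075 -0.1941  0.0152] [131  30  28]
183 [ 0.5075 -0.1951  0.0152] [130  34  35]
185 [ 0.5074 -0.1962  0.0159] [ 74  52 101]
187 [ 0.5074 -0.1972  0.0161] [ 31  60 120]
189 [ 0.5073 -0.1984  0.016 ] [ 28  60 120]
191 [ 0.5072 -0.1996  0.0157] [ 25  57 119]
193 [ 0.5071 -0.2007  0.0156] [ 30  59 120]
```

Nearly level now (0.016 rad), with the tongue up and the flange against it. Releasing.

drive_tool --moves "0 0 0 0; 0 0 0 0; 0 0 0 0; 0 0 0 0; 0 0 0 0" --grip 7.5

```text
clock: 15.55
ee_pos: [0.5046, -0.2322, 0.0694]
ee_rot: [0.729, 0.684, 0.0, -0.005]
contact_force: [0.2, -1.4, -0.0]
opening: 0.0749
```

```bash
python3 -c "
from tg import *
st(); snap('wrist','w13'); tilt('w13'); tongue('w13')" | egrep -v '^1[56]'
```

```text
dock x 18.42 y 0.20 z 69.41 mm F along 1.34 lat 0.26 z -0.04 tau [0.03 0.05 0.02] toolz [-0.007   0.008  -0.9999] t 15.55 op 0.0749
w13 flange 2152 slopes x,y [-0.0002 -0.0008] z 0.015 y -0.2348 -0.1968
w13 rim 2132 slopes x,y [-0.0029 -0.0355] z 0.099 y -0.244 -0.2088
red rows 155 184 cols 267 292
149 [ 0.5085 -0.1771  0.0094] [96 94 98]
171 [ 0.5078 -0.1886  0.0136] [143  38  37]
173 [ 0.5078 -0.1897  0.014 ] [139  33  29]
175 [ 0.5077 -0.1907  0.0146] [133  33  31]
177 [ 0.5076 -0.1916  0.0156] [130  29  28]
179 [ 0.5076 -0.1928  0.0157] [131  28  28]
181 [ 0.5075 -0.1939  0.0156] [131  31  27]
183 [ 0.5074 -0.195   0.0156] [131  30  31]
185 [ 0.5074 -0.1962  0.0148] [ 98  58 103]
187 [ 0.5073 -0.1974  0.015 ] [ 33  61 122]
189 [ 0.5072 -0.1985  0.0148] [ 31  59 121]
191 [ 0.5072 -0.1995  0.0152] [ 27  58 119]
193 [ 0.5071 -0.2008  0.0148] [ 26  58 119]
```

View pics/w13.png

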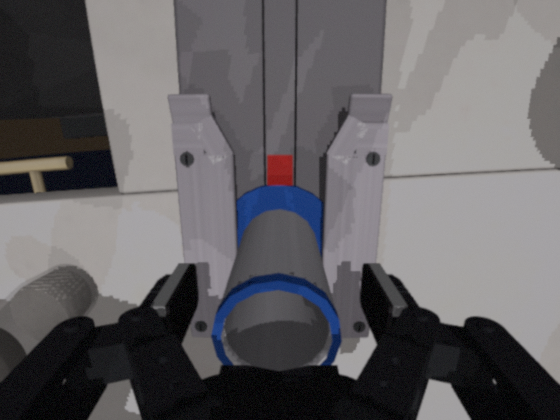

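The released barrel stands level (flange slopes under 0.001). The tongue is fully up at rows 155–184, right behind the flange, and both fingers are clear. Lifting away.

drive_tool --moves "0 0 -2 0; 0 0 -5 0; 0 0 -9 0; 0 0 -13 0; 0 0 -16 0"

```text
clock: 16.1
ee_pos: [0.506, -0.2336, 0.2325]
ee_rot: [0.729, 0.684, 0.001, -0.004]
contact_force: [0.9, -0.6, 0.6]
opening: 0.0749
```

drive_tool --moves "2 0 0 0; 2 0 0 0; 2 0 0 0; 2 0 0 0"

```text
clock: 16.5
ee_pos: [0.5069, -0.2139, 0.2315]
ee_rot: [0.729, 0.684, 0.0, -0.005]
contact_force: [-0.4, -0.5, -1.2]
opening: 0.0751
```

```bash
python3 -c "
from tg import *
st(); im,d,s=snap('wrist','w14'); snap('side','s14'); snap('top','t14'); print(monitor.state()['joint_velocities'].round(3))
C=cloud('wrist',d,s['ee_pos'],s['ee_rot']); hsv=cv2.cvtColor(im,cv2.COLOR_RGB2HSV)
red=(hsv[...,1]>140)&((hsv[...,0]<8)|(hsv[...,0]>172)); Q=C[red]; Q=Q[(abs(Q[:,0]-.508)<.015)&(abs(Q[:,1]+.19)<.02)]; print('tongue',len(Q),Q.min(0),Q.max(0))
tilt('w14')
blue=(hsv[...,0]>100)&(hsv[...,0]<125)&(hsv[...,1]>140)&(hsv[...,2]>40)&(C[...,2]>.08); W=C[blue]; print('rim',len(W),(W.min(0)+W.max(0))/2,W.max(0)-W.min(0))
c=((W.min(0)+W.max(0))/2)[:2]-[.5056,-.2138]; print('dock x,y',c@[-.0645,-.9979],c@[.9979,-.0645])
"
```

```text
dock x 0.05 y 1.33 z 231.53 mm F along 0.53 lat -0.40 z -1.16 tau [-0.02  0.04  0.04] toolz [-0.0062  0.0073 -1.    ] t 16.50 op 0.0751
[ 0.002 -0.005 -0.003  0.001  0.002  0.002]
tongue 313 [ 0.49363762 -0.2046213   0.00810299] [ 0.52225275 -0.18071044  0.30940406]
w14 flange 498 slopes x,y [0.0019 0.0053] z 0.0148 y -0.2299 -0.1979
w14 rim 141 slopes x,y [-0.0009 -0.0018] z 0.0992 y -0.2408 -0.2098
rim 480 [ 0.5039927  -0.23115056  0.09146026] [0.04243069 0.04425338 0.01910031]
dock x,y 0.01741778986207716 -0.0004848151672135077
```

View pics/w14.png

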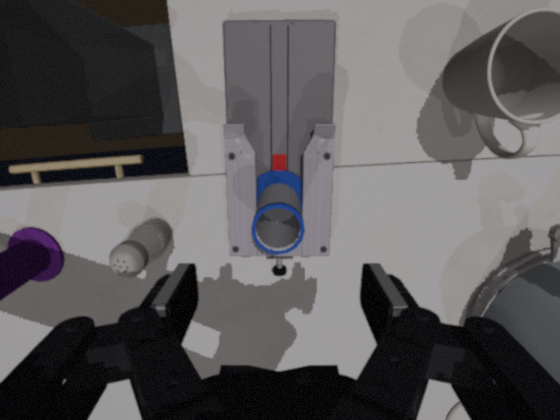

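View pics/s14.png

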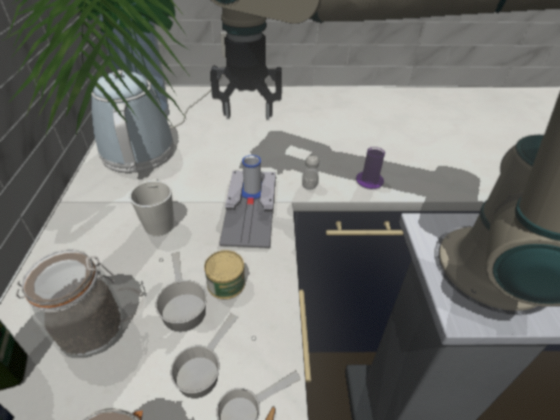

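The wrist picture shows the barrel upright in the slot (rim at (277,229)), with the red tongue exposed behind the flange at (279,162). In the side picture the barrel is in the plate and the tin, shaker and mug haven't moved. Handing in.

```bash
python3 -c "
from h import *
st(); print(r.close_job())"
```

```text
dock x 0.13 y 1.45 z 231.82 mm F along 0.41 lat -0.68 z 0.33 tau [ 0.02  0.03 -0.03] toolz [-0.0057  0.0072 -1.    ] t 16.65 op 0.0753
the job is handed in; nothing more can be done
None
```

The barrel is latched in the plate with the red tongue up behind its flange. I released it and handed the job in at 16.65 s; no verdict is reported.

**What I did:** I grasped the barrel at z ≈ 59 mm and set it lightly on the open front at stand x ≈ -120 mm. I then slid it under the plate over the tongue. The pad was first felt at about 2.3 N with the tool at x ≈ 17.5 mm. From there I went on in steps of under 1 mm, until the tongue sprang up at 8.4 N. Before letting go I eased back about 3 mm to level the barrel against the tongue.

**Last checks:**
- **Barrel:** it stands at about x = +17.4 mm, y = -0.5 mm of the stand, with flange slopes of 0.005 rad or less.
- **Tongue:** after release its top measured z ≈ 15–15.5 mm, as high as before insertion. A later tongue measurement from the lifted camera mixed in stray points, so I did not use it.
- **Bystanders:** the tin, salt shaker and mug look unmoved in the side picture.
- **Pad:** I could not read its travel directly. From the force and the flange's position I estimate about 3 mm in at the deepest and 2 mm or more latched.

**What went off plan:** while pushing, the barrel pivoted in the jaws by about 0.057 rad until its flange met the plate. It was level again after release. The pad was also met later than the tool position alone suggested, because of that pivot.

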